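# Prop open the trimming-tool chest

### The arm

A 6-joint arm with a two-finger parallel gripper is mounted at the origin on the work surface. World frame = base frame: x ahead of the robot, y to its left, z up, the work surface at z = 0. Lengths are in m, angles in degrees, forces in N, time in s.
With the tool pointing down it reaches from about 0.35 to 0.8 m from the base axis. Payload 7.3 kg.
Tool frame: the origin (TCP) lies midway between the tips of the shut fingers; the grasp point (between the pads) lies env.hold_point_z behind it (env.hold_point_z is the distance from the TCP to the grasp point, in m); z points along the fingers, y is the line along which they close (so a half turn about z gives the same grasp; the last joint's range is limited). The gripper opens to 85 mm and grips with 20 to 120 N. Pads are 22 mm wide; open, the fingers measure 114 mm over their backs; the gripper's body (76 mm by 85 mm) begins 54 mm behind the grasp point. The pads swing forward as they close: fully open they stand 13 mm farther back than shut.
Start: joints at [-76.891, 19.595, 87.324, -0, 73.075, -8.365], TCP at [0.192, -0.489, 0.231] pointing down, gripper open.
Joint ranges: [-145.02, 145.02], [-44.19, 115.74], [2.07, 154.8], [-57.11, 237.11], [16.16, 152.29], [-177.93, 177.93]. Speed limits (degrees/s): [147.25, 147.25, 180, 180, 180, 180].

### API

Orientations are given as [roll, pitch, yaw] about the fixed x, y, z axes, in that order (R = Rz(yaw) Ry(pitch) Rx(roll)).
In Python, from station import env gives the robot as it stands. The module is installed in compiled form; this text tells all that it offers.
- The arm moves only by the shell command python3 -m creep 'ROWS' [OPENING] [FORCE]. ROWS is JSON, a list of rows, each a list of 2 entries, a list of its own where there are three numbers: the shift along the world's x, y, z in mm, then the turn, a rotation vector about the world's x, y, z in degrees. In form: [[[tx, ty, tz], [rx, ry, rz]], ...]. A call has 1 to 5 rows; each row is the pose to reach, as a shift and turn from the pose commanded when the call began; what a row does not reach only later rows make up. A row lasts 1/10 s, in which the tool goes at most 50 mm and 8.59 degrees, less where a joint would pass 70% of its speed; a pose out of reach is approached as far as the arm can. A call with a gripper value outside its range is refused whole. OPENING is the finger opening in mm, from 0 to 85.4, set as the call begins (- or left out, the last holds). The fingers move at their own pace and stop on an object; FORCE is the grip in N (left out, the last holds). Time passes only in rows, so rows that repeat a pose let the fingers close. It gives the time, the measured TCP pose, the force, the opening and the grip force at its end, in the units of the state.
- env.state(): the state, without advancing time (a new reading comes with each control period).
- env.get_image(name): name is "side" or "top" or "wrist"; returns (picture, depth): 420x560x3 uint8, blue, green, red; 420x560 float32, m along the optical axis (not along the pixel's ray), 0 where there is no reading.
- env.get_calibration(name): a dict with "fx", "fy", "cx", "cy" (pixels), "extrinsics" (4x4, takes a point from world to camera coordinates); the wrist camera has in their place "mount" (4x4, takes a point from camera to tool coordinates, whose origin is the TCP and whose axes are the flange's). Camera axes: x right, y up, looking along -z (the intrinsics and any distortion apply to the point x, -y, -z); pixel columns grow to the right and rows downward; lengths in m; the calibration is good to about 2 mm. A picture is of the moment at which its call begins: read the wrist's pose just before it. get_calibration takes no time and is no camera call.
- env.finish_job(): hands the job in; it is judged then, once.
The state is a dict: "time_s": time; "joints": joint angles; "joint_velocities": joint speeds; "effort": joint torques, N m; "tcp_pos": TCP position; "orientation": TCP orientation; "ft_force": force on the tool from outside, world axes, zero at the start; "moment": the same for the moment, N m; "finger_gap": opening from 0.0 (shut) to 1.0 (fully open); "finger_force": force on a finger pad.
Only numpy, scipy, OpenCV 4.12 (cv2) and the standard library are available. Lean on these libraries where they do the work, as an engineer would, in place of code of your own. Each camera call takes 0.05 s, during which the arm holds its last target. There are 200 camera calls.

### The job

Two flat wooden chests stand on the potter's bench; one has a folding steel stay on its side. Raise that chest's lid by its handle, on past the point where the stay's foot drops behind its step, then let the lid down gently onto the locked stay and let go, so that it stays up unaided. Never let the lid slam.

Things in the scene. Friction and masses are not known exactly. Their poses are not given: they have to be found in the camera images.
- chest: The chest with the stay: plywood box 170 mm deep (x), 220 wide (y), 95 high, fixed. Origin: centre of its underside; front along its -x, z up. Lid hinge line: parallel to y at x = 85, z = 90 mm. A steel ledge and the stay (strut, 110 mm) lie outside its -y wall. The other chest is narrower (170), same wood and a like handle, has no stay and does not open.
- bar (a point): Centre of the grip bar of the lid's loop handle: round dark steel, 12 mm thick, parallel to the chest's y, 68 mm free between its two legs, 50 mm off the lid's front edge (44 mm clear), 225 mm from the hinge line. At lid angle a it is at x = 85 - 225 cos a, z = 90 + 225 sin a (mm, chest frame). Its axes turn with the lid. The bar may turn between the finger pads.
- lid (a joint): Lid angle, rad: 0 shut and level, grows as the front rises, stop at 1.48. The lid weighs about 0.35 kg and falls shut from anywhere if let go, unless the stay is locked; then it rests at about 1.08.
- stay (a joint): Stay's angle about its pin on the lid's side, rad, 0 with the lid shut. Its foot trails along the ledge untouched as the lid rises and drops by its own weight behind a 10 mm step when the lid passes about 1.19 (raise to 1.35 to be sure); letting the lid down to 1.08 then jams the foot against the step: locked, stay at about 1.82 (1.68 there if it has not dropped).

How it is judged:
By the outcome, as a careful person would: the job done as asked, in the order asked, and still so for the second after the job is handed in, with the robot touching nothing.
It also fails if it takes over 37 s, if anything falls off the work surface, if the arm or the gripper's body presses on something with over 40 N, if the wrist force passes 120 N, or if a joint passes its speed limit or range.

## Working session

There is one attempt and no reset: what is moved stays moved. The work goes in short steps, Python scripts to look and compute and a shell command to move; the robot and the scene stay as the last step left them, time stands still between calls to the robot, and variables do not carry over. Pictures are saved under pics/ and viewed, at most 10 in all, crops included, and the job is handed in when it is done.

```bash
mkdir -p pics; cat > h.py <<'E'
import numpy as np,cv2,sys
from station import env
from scipy.spatial.transform import Rotation as R
def look(n):
    s=env.state(); im,d=env.get_image(n); c=env.get_calibration(n)
    if n=="wrist":
        T=np.eye(4);T[:3,:3]=R.from_euler('xyz',s["orientation"],degrees=True).as_matrix();T[:3,3]=s["tcp_pos"];W=T@np.array(c["mount"])
    else: W=np.linalg.inv(np.array(c["extrinsics"]))
    return im,d,c,W
def pts(d,c,W):
    v,u=np.mgrid[:d.shape[0],:d.shape[1]]
    P=np.stack([(u-c["cx"])/c["fx"]*d,-(v-c["cy"])/c["fy"]*d,-d],-1)
    return P@W[:3,:3].T+W[:3,3]
E
python3 - <<'E'
from h import *
for n in ("top","side"):
    im,d,c,W=look(n); cv2.imwrite(f"pics/{n}0.png",im); np.savez(f"{n}0.npz",im=im,P=pts(d,c,W),d=d); print(n,c,W[:3,3],-W[:3,2])
s=env.state();print(s, env.hold_point_z)
E
```

```text
top {'fx': 406.3750367714394, 'fy': 406.3750367714394, 'cx': 278.1106649703936, 'cy': 206.9298150353376, 'extrinsics': array([[ 0.02524037, -0.99959862, -0.01286529, -0.06593726],
       [ 0.98381122,  0.02255358,  0.17778306, -0.57940603],
       [-0.17742154, -0.01714433,  0.9839856 , -0.89077023],
       [ 0.        ,  0.        ,  0.        ,  1.        ]])} [ 0.41364861 -0.06811477  0.97866536] [ 0.17742154  0.01714433 -0.9839856 ]
side {'fx': 534.0734677323662, 'fy': 534.0734677323662, 'cx': 282.5633982257355, 'cy': 203.51975536189516, 'extrinsics': array([[-0.97144464, -0.23622524, -0.02220224,  0.56281697],
       [ 0.11914009, -0.56658025,  0.81534806, -0.16658994],
       [-0.20518514,  0.78942033,  0.57854524, -1.12778519],
       [ 0.        ,  0.        ,  0.        ,  1.        ]])} [0.33518831 0.92886156 0.80079934] [ 0.20518514 -0.78942033 -0.57854524]
{'time_s': 0.1, 'joints': array([-7.68920707e+01,  1.96322136e+01,  8.73709226e+01, -1.49213648e-05,
        7.30767353e+01, -8.36520055e+00]), 'joint_velocities': array([ 0.11578963, -0.08517606, -0.13512958,  0.0289214 , -0.12669342,
       -0.00836027]), 'effort': array([ 1.35967872e-03, -4.34446728e+01, -2.46491504e+01, -1.36817639e-04,
        4.69130580e-03,  6.29842418e-06]), 'tcp_pos': array([ 0.19212174, -0.48819574,  0.23070265]), 'orientation': array([-1.79920976e+02, -1.16057611e-02,  2.14731262e+01]), 'ft_force': array([ 0.35513527, -0.42886567,  0.47241525]), 'moment': array([-0.00602985,  0.0080512 ,  0.01803403]), 'finger_force': 0.0, 'finger_gap': 1.0009448432510308} 0.0187
```

View pics/top0.png

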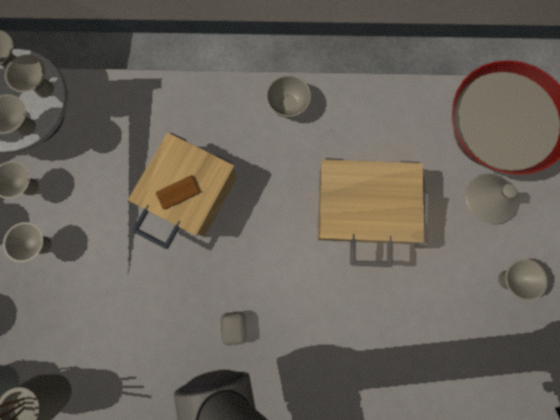

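View pics/side0.png

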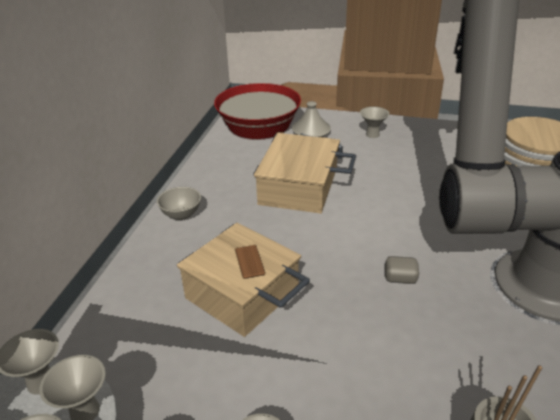

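The right chest in the top view (cols 320–425, rows 160–243) has the 220:170 proportions and a dark stay line on its -y side at col ~427. Its bar is at row ~260, cols 353–413. In the side view it is the far chest, with its bar at about (353,160).

```bash
python3 - <<'E'
from h import *
t=np.load("top0.npz");im,P=t["im"],t["P"]
hsv=cv2.cvtColor(im,cv2.COLOR_BGR2HSV)
m=(hsv[...,1]>80)&(hsv[...,0]<30)&(P[...,2]>.075)&(P[...,2]<.125)
m[:, :300]=0; m[:,440:]=0;m[:150]=0;m[270:]=0
q=P[m]; print("lid z",np.median(q[:,2]),m.sum())
r=cv2.minAreaRect((q[:,:2]*1000).astype(np.float32));print("lid rect mm",r,cv2.boxPoints(r).round(1))
def bar(im,P,box):
    u0,u1,v0,v1=box; S=np.s_[v0:v1,u0:u1]
    k=(P[S][...,2]>.07)&(P[S][...,2]<.13)&(cv2.cvtColor(im,cv2.COLOR_BGR2HSV)[S][...,1]<80)
    return P[S][k]
b=bar(im,P,(335,432,246,275));print("top bar",len(b),b.min(0),b.max(0),np.median(b,0))
xs=b[:,0];f=b[xs<np.percentile(xs,50)];print(f.mean(0),f[:,1].min(),f[:,1].max())
s=np.load("side0.npz");b=bar(s["im"],s["P"],(328,370,145,195));print("side bar",len(b),b.min(0),b.max(0),np.median(b,0))
f=b[b[:,0]<np.percentile(b[:,0],50)];print(f.mean(0),f[:,1].min(),f[:,1].max())
cv2.imwrite("pics/z.png",np.hstack([cv2.resize(im[140:280,300:440],(400,400)),cv2.resize(s["im"][110:230,240:360],(400,400))]))
E
```

```text
lid z 0.09597499852981428 8063
lid rect mm ((593.7399291992188, -262.81329345703125), (232.11097717285156, 179.53688049316406), 88.9224624633789) [[ 501.8 -377.2]
 [ 681.3 -380.5]
 [ 685.7 -148.5]
 [ 506.2 -145.1]]
top bar 379 [ 0.44936392 -0.30194831  0.08889549] [ 0.49270582 -0.21217716  0.10040014] [ 0.45919475 -0.25736124  0.09538244]
[ 0.45435317 -0.25724607  0.09532953] -0.30040463894194835 -0.2121771600923461
side bar 271 [ 0.45117732 -0.37102276  0.07208508] [ 0.5136301  -0.20470297  0.09756644] [ 0.47349572 -0.24569693  0.09130285]
[ 0.45992519 -0.24728314  0.09131511] -0.2961430923812908 -0.20538371567200853
```

View pics/z.png

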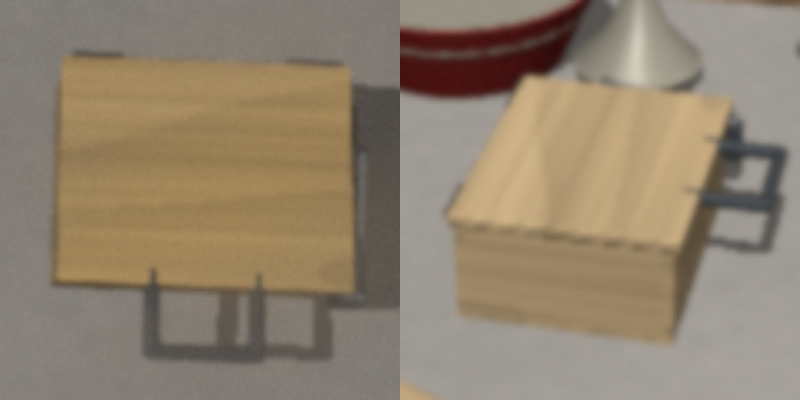

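The lid top is at about z 0.096, with the chest centre near (0.594,-0.263) and yaw about -1°. The bar is near (0.454,-0.258,0.09) in both views, and it is a loop handle centred on the lid front. I'll go above it, with the tool turned so the fingers close along x.

```bash
python3 -m creep '[[[32,29,0],[0,0,8.4]],[[65,57,0],[0,0,16.9]],[[98,86,0],[0,0,25.3]],[[131,115,0],[0,0,33.7]],[[164,143,0],[0,0,42]]]' 45 40
python3 -m creep '[[[32,29,-5],[0,0,8.4]],[[65,57,-10],[0,0,16.9]],[[98,87,-15],[0,0,25.4]],[[98,87,-20],[0,0,25.4]],[[98,87,-20],[0,0,25.4]]]'
python3 - <<'E'
from h import *
im,d,c,W=look("wrist");P=pts(d,c,W)
cv2.imwrite("pics/w1.png",im); np.savez("w1.npz",im=im,P=P)
k=(P[...,2]>.07)&(P[...,2]<.13)&(cv2.cvtColor(im,cv2.COLOR_BGR2HSV)[...,1]<80)&(P[...,0]<.47)&(P[...,0]>.43)&(abs(P[...,1]+.258)<.06)
b=P[k];print(len(b),b.min(0),b.max(0),np.median(b,0))
s=env.state();print(s["tcp_pos"],s["orientation"],s["joints"].round(1),s["time_s"])
E
```

```text
time_s: 0.6
tcp_pos: [0.3571, -0.344, 0.2311]
orientation: [-180.0, -0.0, 63.8]
ft_force: [-0.0, 0.0, -0.6]
finger_gap: 0.527
finger_force: 0.0
time_s: 1.1
tcp_pos: [0.4541, -0.2575, 0.2102]
orientation: [-179.9, -0.1, 88.9]
ft_force: [0.5, -0.2, -0.7]
finger_gap: 0.529
finger_force: 0.0
1474 [ 0.44776225 -0.30207404  0.0875334 ] [ 0.4699547  -0.21095945  0.0975168 ] [ 0.45543306 -0.25228862  0.09485659]
[ 0.45371046 -0.25845154  0.21072981] [-1.79915419e+02 -3.30308884e-02  8.88417805e+01] [-38.1  20.4  89.6  -0.   70.1 -36.9] 1.15
```

View pics/w1.png

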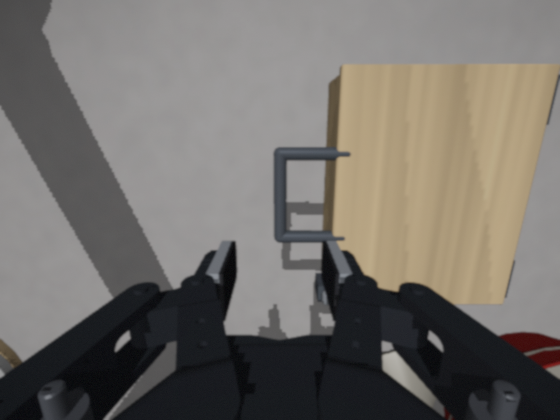

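The bar shows clearly at cols 274–287, rows 148–242, centred between the fingers. Its centre is at about (0.454,-0.2565,0.090). I'll descend and close.

```bash
python3 -m creep '[[[0,1,-45],[0,0,0]],[[0,1,-85],[0,0,0]],[[0,1,-115],[0,0,0]],[[0,1,-132],[0,0,0]],[[0,1,-140],[0,0,0]]]'
python3 -m creep '[[[0,0,0],[0,0,0]],[[0,0,0],[0,0,0]],[[0,0,0],[0,0,0]],[[0,0,0],[0,0,0]],[[0,0,0],[0,0,0]]]' 0 40
python3 -m creep '[[[0,0,0],[0,0,0]],[[0,0,0],[0,0,0]],[[0,0,0],[0,0,0]]]'
python3 - <<'E'
from h import *
for a in np.arange(0,1.351,.075):
    print(round(a,3),round(225*(1-np.cos(a))),round(225*np.sin(a)))
E
```

```text
time_s: 1.65
tcp_pos: [0.4525, -0.2583, 0.0698]
orientation: [-179.9, -0.1, 88.7]
ft_force: [0.1, 0.4, 1.1]
finger_gap: 0.529
finger_force: 0.0
time_s: 2.15
tcp_pos: [0.4548, -0.2585, 0.0725]
orientation: [179.9, 0.1, 88.9]
ft_force: [-0.8, -3.8, 5.9]
finger_gap: 0.122
finger_force: 39.5
time_s: 2.45
tcp_pos: [0.4548, -0.2585, 0.0725]
orientation: [179.9, 0.1, 88.9]
ft_force: [-1.2, -4.0, 5.9]
finger_gap: 0.123
finger_force: 39.6
0.0 0 0
0.075 1 17
0.15 3 34
0.225 6 50
0.3 10 66
0.375 16 82
0.45 22 98
0.525 30 113
0.6 39 127
0.675 49 141
0.75 60 153
0.825 72 165
0.9 85 176
0.975 99 186
1.05 113 195
1.125 128 203
1.2 143 210
1.275 159 215
1.35 176 220
```

The bar is gripped. Now I'll lift along the arc.

```bash
python3 -m creep '[[[0,0,11],[0,0,0]],[[1,0,22],[0,0,0]],[[3,0,34],[0,0,0]],[[4,0,45],[0,0,0]],[[7,0,56],[0,0,0]]]'
python3 - <<'E'
from h import *
im,d,c,W=look("side");cv2.imwrite("pics/s1.png",im[80:280,200:480])
E
```

```text
time_s: 2.95
tcp_pos: [0.4613, -0.2585, 0.1278]
orientation: [180.0, 0.1, 88.9]
ft_force: [0.2, -6.7, -3.8]
finger_gap: 0.121
finger_force: 38.9
```

View pics/s1.png

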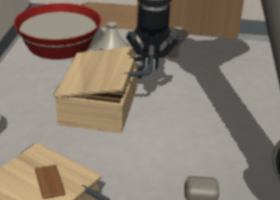

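The lid is open a little and following the gripper, so I'll continue along the arc.

```bash
python3 -m creep '[[[4,0,15],[0,0,0]],[[10,0,29],[0,0,0]],[[16,0,44],[0,0,0]],[[24,0,58],[0,0,0]],[[32,-1,71],[0,0,0]]]'
python3 -m creep '[[[8,0,11],[0,0,0]],[[17,0,21],[0,0,0]],[[26,0,31],[0,0,0]],[[36,-1,40],[0,0,0]],[[46,-1,49],[0,0,0]]]'
```

```text
time_s: 3.5
tcp_pos: [0.4912, -0.2591, 0.1984]
orientation: [-179.7, 0.0, 88.9]
ft_force: [-6.1, -2.9, -0.7]
finger_gap: 0.124
finger_force: 38.9
time_s: 4.0
tcp_pos: [0.5351, -0.26, 0.2495]
orientation: [-179.5, 0.1, 88.8]
ft_force: [-17.8, -1.5, 16.1]
finger_gap: 0.122
finger_force: 39.2
```

```bash
python3 -m creep '[[[3,0,10],[0,0,0]],[[14,0,16],[0,0,0]],[[30,-1,26],[0,0,0]]]'
```

```text
time_s: 4.3
tcp_pos: [0.5679, -0.2605, 0.2729]
orientation: [-179.8, -0.1, 88.8]
ft_force: [-2.5, -1.5, 2.5]
finger_gap: 0.123
finger_force: 41.6
```

```bash
python3 -m creep '[[[12,0,6],[0,0,0]],[[24,0,12],[0,0,0]],[[37,-1,17],[0,0,0]],[[50,-1,21],[0,0,0]],[[62,-1,24],[0,0,0]]]'
python3 -m creep '[[[0,0,0],[0,0,0]],[[0,0,0],[0,0,0]],[[0,0,0],[0,0,0]],[[0,0,0],[0,0,0]]]'
python3 - <<'E'
from h import *
for n in("top","side"):
    im,d,c,W=look(n);np.savez(f"{n}2.npz",im=im,P=pts(d,c,W));cv2.imwrite(f"{n}2.png",im)
a=cv2.imread("top2.png")[130:290,280:470];b=cv2.imread("side2.png")[40:240,220:400]
cv2.imwrite("pics/c2.png",np.hstack([cv2.resize(a,(400,337)),cv2.resize(b,(303,337))]))
E
```

```text
time_s: 4.8
tcp_pos: [0.631, -0.2617, 0.2979]
orientation: [-179.9, 0.0, 88.9]
ft_force: [-3.3, -3.3, 3.6]
finger_gap: 0.118
finger_force: 41.3
time_s: 5.2
tcp_pos: [0.6309, -0.2616, 0.2978]
orientation: [-180.0, 0.0, 88.9]
ft_force: [-2.0, -1.2, 5.9]
finger_gap: 0.119
finger_force: 41.5
```

View pics/c2.png

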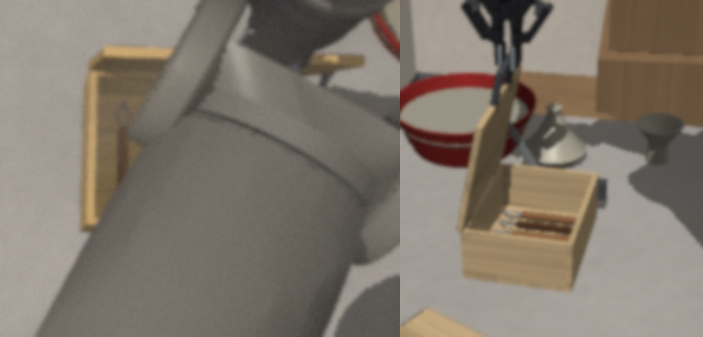

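The lid is up at about 1.35 and the stay hangs at roughly (520,140) in the picture. Now I'll lower it gently.

```bash
python3 -m creep '[[[-6,0,-1],[0,0,0]],[[-14,0,-3],[0,0,0]],[[-22,0,-6],[0,0,0]],[[-30,0,-9],[0,0,0]],[[-36,1,-11],[0,0,0]]]'
python3 -m creep '[[[-3,0,-2],[0,0,0]],[[-6,0,-3],[0,0,0]],[[-9,0,-4],[0,0,0]],[[-9,0,-4],[0,0,0]]]'
python3 -m creep '[[[-3,0,-1],[0,0,0]],[[-3,0,-1],[0,0,0]],[[-6,0,-3],[0,0,0]],[[-6,0,-3],[0,0,0]]]'
```

```text
time_s: 5.8
tcp_pos: [0.5951, -0.261, 0.2863]
orientation: [179.9, 0.1, 88.9]
ft_force: [1.5, -5.9, 0.1]
finger_gap: 0.12
finger_force: 41.3
time_s: 6.2
tcp_pos: [0.586, -0.2607, 0.2826]
orientation: [180.0, 0.0, 88.9]
ft_force: [-1.5, -2.3, 5.2]
finger_gap: 0.116
finger_force: 41.5
time_s: 6.6
tcp_pos: [0.5798, -0.2606, 0.2794]
orientation: [-180.0, -0.0, 88.9]
ft_force: [-2.2, -2.1, 5.4]
finger_gap: 0.118
finger_force: 41.7
```

```bash
python3 -m creep '[[[-2,0,-1],[0,0,0]],[[-2,0,-1],[0,0,0]],[[-4,0,-2],[0,0,0]],[[-4,0,-2],[0,0,0]]]'
python3 -m creep '[[[-2,0,-1],[0,0,0]],[[-2,0,-1],[0,0,0]],[[-2,0,-1],[0,0,0]]]'
```

```text
time_s: 7.0
tcp_pos: [0.5761, -0.2605, 0.2775]
orientation: [180.0, -0.0, 88.9]
ft_force: [-2.2, -2.4, 4.9]
finger_gap: 0.121
finger_force: 41.8
time_s: 7.3
tcp_pos: [0.574, -0.2605, 0.2761]
orientation: [-179.9, -0.0, 88.9]
ft_force: [-2.2, -2.1, 4.0]
finger_gap: 0.116
finger_force: 41.9
```

```bash
python3 -m creep '[[[-2,0,-1],[0,0,0]],[[-2,0,-1],[0,0,0]],[[-2,0,-1],[0,0,0]]]'
python3 -m creep '[[[-2,0,-1],[0,0,0]],[[-2,0,-1],[0,0,0]],[[-2,0,-1],[0,0,0]]]'
python3 - <<'E'
from h import *
for n in("top","side"):
    im,d,c,W=look(n);cv2.imwrite(f"{n}3.png",im)
b=cv2.imread("side3.png")[60:200,240:360];w=look("wrist")[0]
cv2.imwrite("pics/c3.png",np.hstack([cv2.resize(b,(360,420)),cv2.resize(w,(440,420))]))
E
```

```text
time_s: 7.6
tcp_pos: [0.5726, -0.2605, 0.2754]
orientation: [179.9, 0.0, 88.9]
ft_force: [-0.3, -1.7, 3.8]
finger_gap: 0.118
finger_force: 41.9
time_s: 7.9
tcp_pos: [0.5714, -0.2604, 0.2748]
orientation: [179.8, 0.0, 88.9]
ft_force: [4.6, -1.0, 4.7]
finger_gap: 0.12
finger_force: 42.0
```

View pics/c3.png

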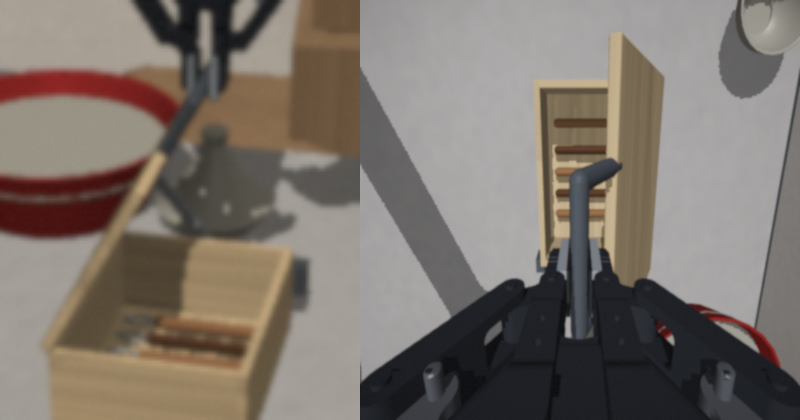

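The stay, at about (175,205) in the left half, slopes down to the ledge. Resistance to lowering has appeared (fx went from -2 to +4.6). One more small step should confirm the lock.

```bash
python3 -m creep '[[[-1,0,-1],[0,0,0]],[[-2,0,-1],[0,0,0]],[[-2,0,-1],[0,0,0]]]'
```

```text
time_s: 8.35
tcp_pos: [0.5705, -0.2604, 0.2743]
orientation: [179.6, 0.1, 88.9]
ft_force: [9.3, -1.6, 5.9]
finger_gap: 0.124
finger_force: 42.1
```

The force rises against a stiff stop, so the stay is locked. I'll unload, open slightly as a test, and watch.

```bash
python3 -m creep '[[[2,0,1],[0,0,0]],[[3,0,2],[0,0,0]],[[3,0,2],[0,0,0]]]'
python3 -m creep '[[[0,0,0],[0,0,0]],[[0,0,0],[0,0,0]],[[0,0,0],[0,0,0]],[[0,0,0],[0,0,0]]]' 20
python3 - <<'E'
from h import *
w=look("wrist")[0];b=look("side")[0][60:200,240:360]
cv2.imwrite("pics/c4.png",np.hstack([cv2.resize(b,(360,420)),cv2.resize(w,(440,420))]))
E
```

```text
time_s: 8.65
tcp_pos: [0.5719, -0.2604, 0.2751]
orientation: [179.9, -0.0, 88.9]
ft_force: [5.5, -1.4, 1.3]
finger_gap: 0.121
finger_force: 41.7
time_s: 9.05
tcp_pos: [0.5708, -0.2604, 0.2749]
orientation: [-179.9, -0.0, 88.9]
ft_force: [0.1, 0.0, -0.9]
finger_gap: 0.231
finger_force: 0.0
```

View pics/c4.png

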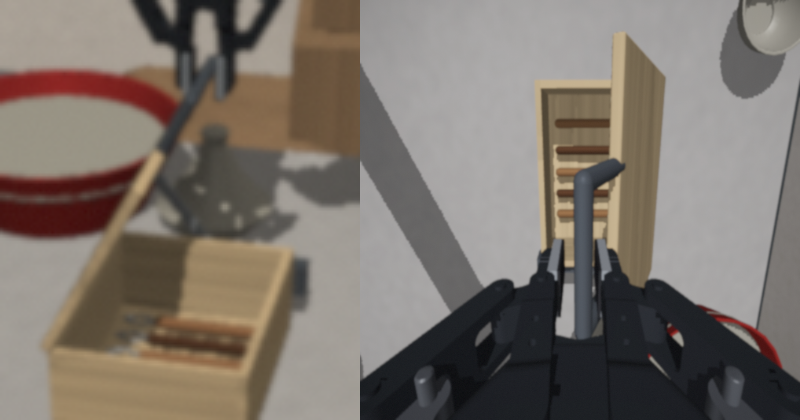

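The bar stands free between the pads with zero contact force, and the lid holds. I'll open more and withdraw straight up.

```bash
python3 -m creep '[[[0,0,0],[0,0,0]],[[0,0,0],[0,0,0]],[[0,0,0],[0,0,0]]]' 40
python3 -m creep '[[[0,0,8],[0,0,0]],[[0,0,20],[0,0,0]],[[0,0,40],[0,0,0]],[[0,0,65],[0,0,0]],[[0,0,90],[0,0,0]]]'
python3 -m creep '[[[-30,0,10],[0,0,0]],[[-60,0,10],[0,0,0]],[[-60,0,10],[0,0,0]],[[-60,0,10],[0,0,0]],[[-60,0,10],[0,0,0]]]'
python3 - <<'E'
from h import *
cv2.imwrite("pics/c5.png",look("side")[0])
E
```

```text
time_s: 9.45
tcp_pos: [0.5712, -0.2606, 0.2753]
orientation: [180.0, -0.0, 88.9]
ft_force: [-0.0, -0.5, 0.2]
finger_gap: 0.465
finger_force: 0.0
time_s: 9.95
tcp_pos: [0.5711, -0.2605, 0.3675]
orientation: [179.9, 0.0, 88.9]
ft_force: [0.9, -0.3, 0.1]
finger_gap: 0.464
finger_force: 0.0
time_s: 10.45
tcp_pos: [0.5119, -0.2606, 0.3757]
orientation: [179.9, 0.0, 88.9]
ft_force: [0.2, -0.1, -0.5]
finger_gap: 0.468
finger_force: 0.0
```

View pics/c5.png

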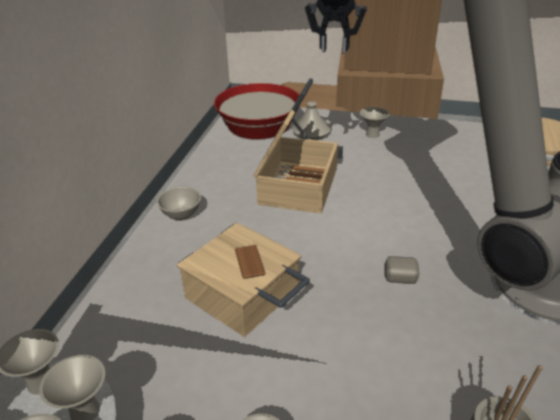

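The lid stands open unaided (bar at about (303,92)) and the gripper is well clear, so I'm handing it in.

```bash
python3 -c "
from station import env
print(env.finish_job())"
```

```text
the job is handed in; nothing more can be done
None
```

I raised the lid to about 1.35 rad, lowered it gently onto the locked stay and let go; it stayed up with the gripper well clear, and I handed the job in at about 10.5 s (no verdict was shown).

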